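Pull the fan cassette from the drill's inverter

TASK

The cooling fan of the pillar drill's inverter is due for a check: first switch the console off by turning its rotary main switch a quarter turn anticlockwise to its stop, then pinch the two side catches of the fan cassette together, lift the cassette straight up out of the inverter and hold it there level and still, about a hand's breadth (10 cm) above the inverter. Finish while holding it by its pinched catches; leave the switch off and do not disturb the other things on the bench.

Things in the scene. Friction and masses are not known exactly. Their poses are not given: they have to be found in the camera images.
- console: Drive console, fixed to the bench: dark steel plate 240 (x) x 350 (y) x 8 mm with a grey inverter (140 x 108 mm, flat top 150 mm above the bench, centred at console x -10, y +85 mm) and a grey isolator box (85 x 85 mm, top 68 mm above the bench). Origin: centre of the plate's underside, on the bench. x: away from the keypad face, y: from isolator towards inverter, z up.
- isolator (a joint): Rotary main switch: black bar handle on top of the isolator box, upright axis. 0 = on, bar along the console's y; grows turning ANTICLOCKWISE seen from above, to its stop at 1.571 rad = off, bar along the console's x. Starts within 0.15 rad of on. About 0.12 N m of friction; stays where it is left.
- isolator_grip (a point): Point on the switch handle's axis at gripping height: 98 mm above the bench, 12 mm below the bar's top, at console x 0, y -105 mm. The bar is 50 mm long, 13 mm thick, 36 mm high, on a disc 48 mm across whose top is 24 mm below this point. The frame turns with the handle: y along the bar, x across it, z up.
- fan_cassette: Fan cassette: black hood 62 (x) x 52 (y) x 42 mm with a round fan grille on top, plugged into the inverter's top, centred at console x +20, y +85 mm; 0.1 to 0.2 kg. Origin: centre of the hood's underside, resting on the inverter's top. Skirt and hooks reach 18 to 24 mm down into the well with 1.5 mm play: it comes straight up. Axes as the console's when seated.
- fan_grip (a point): Middle of the cassette, half-way between its two catch pads, 27 mm above the inverter's top: the centre for pinching. The grey ribbed pads on its +y and -y sides are 26 mm wide (x), 26 mm high (14 to 40 mm above the inverter's top); outer faces 66 mm apart when free, 55 to 56 mm pinched. Nothing else stands on the inverter's top. Axes as the cassette's.
- catch_left (a joint): The catch on the cassette's +y side: travel inwards in m, 0 = free (hooked under the lip of the well), 0.005 = pushed fully in. It is free of the lip from about 0.0035. Spring return, about 1 N at first, 7 N fully in.
- catch_right (a joint): The catch on the cassette's -y side, as catch_left.
- screwdriver: Bystander: a short screwdriver with a black handle, 150 mm long, 26 mm thick, lying along the front of the steel base plate; origin: centre of its underside.
- terminal_cover: Bystander: the inverter's removed terminal cover, a grey plastic shell 88 x 44 x 24 mm, lying on the bench behind the console; origin: centre of its underside.
- spare_fan: Bystander: a bare square fan, 40 x 40 x 20 mm, lying on the bench beside the inverter; origin: centre of its underside.
- multimeter: Bystander: a black multimeter 150 x 75 x 43 mm, lying on the bench beyond the isolator; origin: centre of its underside.
- screw_jar: Bystander: a small closed jar with a steel lid, 60 mm across, 75 mm high, standing behind the console; origin: centre of its underside.
- spray_can: Bystander: a spray can 52 mm across, 150 mm high, standing behind the console; origin: centre of its underside.
- spanner: Bystander: a steel open-ended spanner 130 mm long lying flat on the bench along the plate's right edge, beside the isolator; origin: centre of its underside.
Not all that is in view belongs to the job. Leave any brown look-alike of the fan_cassette alone.

How it is judged:
On the way, in this order (a step that is already met when the one before it is completed fails the run):
1. the main switch is turned off while the cassette is still seated (value of joint isolator above 1.3 rad and z of fan_cassette in the frame of console below 0.154 m), for 0.2 s.
2. both catches are pinched in (value of joint each of catch_left, catch_right above 0.003 m), for 0.1 s.
3. the cassette is lifted clear of the inverter by its pinched catches (all of step 2 and z of fan_cassette in the frame of console above 0.19 m), for 0.2 s.
At the end, for the whole second after the job is handed in: Main switch turned past 1.3 rad. The fingers alone carry the fan cassette by its catches (each in over 3 mm), its underside 60 to 170 mm above the inverter's top, within 200 mm of the console's origin seen from above, level within 0.25 rad, below 0.03 m/s, not touching the console (all of step 2 and value of joint isolator above 1.3 rad and z of fan_cassette in the frame of console between 0.21 and 0.32 m and contact force between fan_cassette and the fingers above 2 N and contact force between fan_cassette and console below 0.05 N and horizontal distance between fan_cassette and console below 0.2 m and angle between fan_cassette's own z axis and vertical below 0.25 rad and linear speed of fan_cassette below 0.03 m/s); the arm keeps its last pose, push and grip.
It fails at once if one of the other things on the bench is moved more than 30 mm (distance of any of screwdriver, terminal_cover, spare_fan, multimeter, screw_jar, spray_can, spanner from where it was at the start of the episode above 0.03 m).
It fails at once if the cassette is lifted while the main switch is not off (not (value of joint isolator above 1.3 rad) and z of fan_cassette in the frame of console above 0.165 m).
It also fails if it takes over 51 s, if anything falls off the work surface, if the arm or the gripper's body presses on something with over 40 N, if the wrist force passes 120 N, or if a joint passes its speed limit or range.

ROBOT

A 6-joint arm with a two-finger parallel gripper is mounted at the origin on the work surface. World frame = base frame: x ahead of the robot, y to its left, z up, the work surface at z = 0. Lengths are in m, angles in rad, forces in N, time in s.
With the tool pointing down it reaches from about 0.425 to 0.95 m from the base axis. Payload 3.5 kg.
Tool frame: the origin (TCP) lies midway between the tips of the shut fingers; the grasp point (between the pads) lies ctrl.hold_point_z behind it (ctrl.hold_point_z is the distance from the TCP to the grasp point, in m); z points along the fingers, x is the direction in which the jaws open and shut, and the axes are right-handed (so a half turn about z gives the same grasp; the last joint's range is limited). The gripper opens to 85 mm and grips with 20 to 120 N. Pads are 22 mm wide; open, the fingers measure 114 mm over their backs; the gripper's body (76 mm by 85 mm) begins 54 mm behind the grasp point. The pads swing forward as they close: fully open they stand 13 mm farther back than shut.
Start: joints at [1.095, 0.286, 1.577, -0, 1.279, -0.15], TCP at [0.216, 0.639, 0.194] pointing down, gripper open.
Joint ranges: [-2.77, 2.77], [-0.9, 2.22], [0.21, 2.48], [-1.53, 4.67], [0.24, 2.81], [-2.84, 2.84]. Speed limits (rad/s): [2.79, 2.79, 3.14, 3.14, 3.14, 3.14].

INTERFACE

Orientations are given as a unit quaternion [x, y, z, w].
In Python, from plant import ctrl gives the robot as it stands.
- The arm moves only by the tool step_arm, never from a script. Its arguments are lists of equal length, an entry for each row: "gripper": the gripper's target within -1 to 1 (shut at 1, half-way at 0, fully open at -1); "linear": the shift along the tool's x, y, z in m, a list of three; "delta_rot": the turn, a rotation vector about the tool's x, y, z in degrees, a list of three. A call has 1 to 20 rows; each row is the pose to reach, as a shift and turn from the pose commanded when the call began, along the tool's axes at that moment; what a row does not reach only later rows make up. A row lasts 1/8 s, in which the tool goes at most 62.5 mm and 10.7 degrees, less where a joint would pass 70% of its speed; a pose out of reach is approached as far as the arm can. A call with a gripper value outside its range is refused whole. The fingers move at their own pace and stop on an object; "grip_force" is the grip in N (left out, the last holds). Time passes only in rows, so rows that repeat a pose let the fingers close. It gives the time, the measured TCP pose, the force and the opening at its end, in the units of the state.
- ctrl.get_state(): the state, without advancing time (a new reading comes with each control period).
- ctrl.read_camera(name): name is "scene" or "top" or "wrist"; returns a dict with "frame" (420x560x3 uint8, red, green, blue), "fx", "fy", "cx", "cy" (pixels), "view" (4x4, takes a point from world to camera coordinates). Camera axes: x right, y down, z forward; pixel columns grow to the right and rows downward; lengths in m; the calibration is good to about 2 mm. A picture is of the moment at which its call begins. There is no depth.
- ctrl.sign_off(): hands the job in, once; it reports no verdict.
The state is a dict: "time": time; "qpos": joint angles; "dq": joint speeds; "joint_efforts": joint torques, N m; "eef_pos": TCP position; "tcp_rot": TCP orientation; "contact_force": force on the tool from outside, world axes, zero at the start; "wrist_torque": the same for the moment, N m; "opening": opening from 0.0 (shut) to 1.0 (fully open).
Only numpy, scipy, OpenCV 4.12 (cv2) and the standard library are available. Lean on these libraries where they do the work, as an engineer would, in place of code of your own. Each camera call takes 0.05 s, during which the arm holds its last target. There are 200 camera calls.

## Working session

There is one attempt and no reset: what is moved stays moved. The work goes in short steps, Python scripts to look and compute and a tool call to move; the robot and the scene stay as the last step left them, time stands still between calls to the robot, and variables do not carry over. Pictures are saved under pics/ and viewed, on a budget of 10 in all, crops included, one or two more only if the job needs it, and the job is handed in when it is done.

Besides the shell and the picture viewer there is one more tool, called as name(argument=value, ...) on one line, values as JSON. step_arm: Moves the arm, as the interface text tells. Its arguments: {"type":"object","properties":{"gripper":{"type":"array"},"linear":{"type":"array"},"delta_rot":{"type":"array"},"grip_force":{"type":"number"}},"required":["gripper","linear","delta_rot"]}

```bash
mkdir -p pics; ls; python3 - <<'E'
from plant import ctrl
import cv2,numpy as np
print(ctrl.get_state(), ctrl.hold_point_z)
for n in ("top","scene"):
    c=ctrl.read_camera(n); cv2.imwrite(f"pics/{n}0.png",c["frame"][:,:,::-1]); print(n,c["fx"],c["cx"],c["cy"],np.round(c["view"],4).tolist())
    np.savez(f"pics/{n}0.npz",**c)
E
```

```text
pics
{'time': 0.0, 'qpos': array([ 1.09500826e+00,  2.87194502e-01,  1.57814834e+00,  9.13739911e-06,
        1.27860305e+00, -1.50009557e-01]), 'dq': array([-7.74973387e-04, -2.61915361e-03,  3.50231212e-04,  9.61092217e-05,
       -2.61432623e-04,  8.76970117e-04]), 'joint_efforts': array([-5.44638333e-04, -4.06013024e+01, -2.92606813e+01, -2.77906802e-04,
        6.18139515e-03,  1.62035974e-05]), 'eef_pos': array([0.21566736, 0.63884529, 0.19214357]), 'tcp_rot': array([ 8.12418341e-01,  5.83073799e-01, -1.04969247e-03,  5.31601028e-04]), 'contact_force': array([ 0.77567858, -0.33678176, -1.05776287]), 'wrist_torque': array([ 0.01692541,  0.03598499, -0.0503802 ]), 'opening': 1.0010105952185748} 0.0187
top 495.58202642480865 271.55423644629025 215.2268340017596 [[0.0218, -0.9997, 0.0118, 0.0059], [-0.9818, -0.0237, -0.1882, 0.5982], [0.1884, -0.0074, -0.9821, 1.1054], [0.0, 0.0, 0.0, 1.0]]
scene 459.51197224130493 284.2911660722799 207.20301596380742 [[0.6024, 0.7979, 0.0205, -0.3995], [0.4537, -0.3212, -0.8313, -0.1608], [-0.6567, 0.5101, -0.5555, 1.6947], [0.0, 0.0, 0.0, 1.0]]
```

View pics/top0.png

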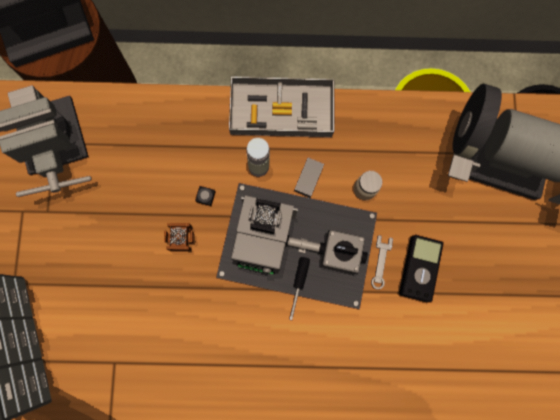

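View pics/scene0.png

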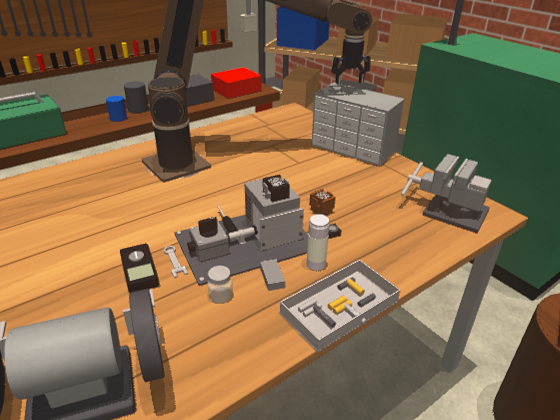

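Top view: the dark console plate has corners near (240,186), (376,213), (360,306) and (219,276). There are two cassette candidates: the black one at (265,215), plugged into the inverter, and the brown one at (178,237), loose on the bench. The black one fits the description. The switch bar is near (345,248). I'll confirm in an enlarged crop and measure.

```bash
cat > h.py <<'E'
import numpy as np,cv2
def ray(c,uv,z):
    V=np.array(c["view"]);R,t=V[:3,:3],V[:3,3]
    d=R.T@np.array([(uv[0]-c["cx"])/c["fx"],(uv[1]-c["cy"])/c["fy"],1]);o=-R.T@t
    return o+d*(z-o[2])/d[2]
def proj(c,p):
    V=np.array(c["view"]);q=V[:3,:3]@np.array(p)+V[:3,3]
    return np.array([c["fx"]*q[0]/q[2]+c["cx"],c["fy"]*q[1]/q[2]+c["cy"]])
E
python3 - <<'E'
from h import *
c=dict(np.load("pics/top0.npz"));f=c["frame"]
cv2.imwrite("pics/crop1.png",cv2.resize(f[175:315,212:387,::-1],None,fx=4.5,fy=4.2,interpolation=cv2.INTER_CUBIC)[:590])
hsv=cv2.cvtColor(f,cv2.COLOR_RGB2HSV)
m=((hsv[...,1]<70)).astype(np.uint8)*255
m[:160]=0;m[330:]=0;m[:,:212]=0;m[:,385:]=0
m=cv2.morphologyEx(m,cv2.MORPH_OPEN,np.ones((9,9)))
k=max(cv2.findContours(m,0,2)[0],key=cv2.contourArea)
print(cv2.contourArea(k)); b=cv2.boxPoints(cv2.minAreaRect(k));print(b)
hull=cv2.convexHull(k);print(cv2.approxPolyDP(hull,6,True)[:,0])
E
```

```text
13387.0
[[216.94476 277.32153]
 [237.13727 182.66928]
 [378.4525  212.81656]
 [358.26    307.4688 ]]
[[239 186]
 [374 213]
 [359 304]
 [219 277]]
```

View pics/crop1.png

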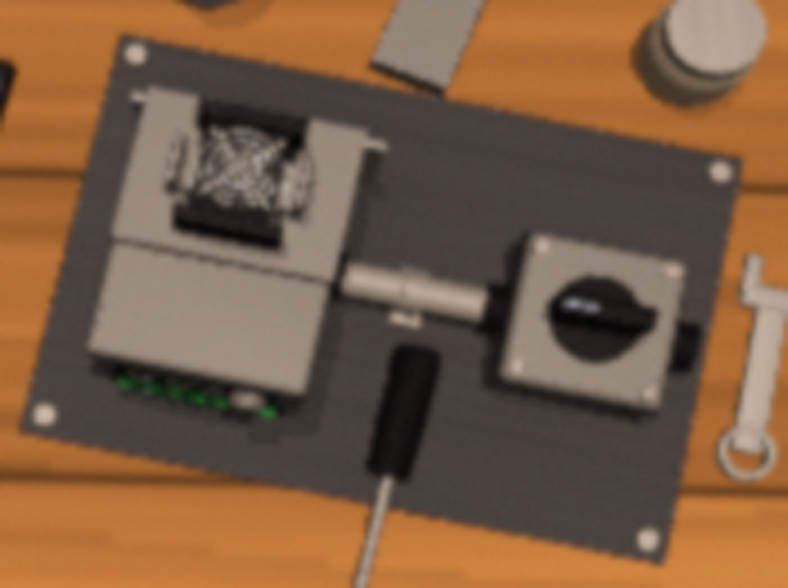

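Crop: black cassette with fan grille and grey ribbed pads at crop (178,165) and (300,185), centre (240,178), seated in the inverter. The switch bar runs from about (553,308) to (655,320), and the box corners are clear. The brown one stays alone.

```bash
cat > meas.py <<'E'
from h import *
c=dict(np.load("pics/top0.npz"))
P=lambda u,v:(212+(u+.5)/4.5-.5,175+(v+.5)/4.2-.5)
im=[];md=[]
def add(loc,uv,z):
    im.append(ray(c,P(*uv),z)[:2]);md.append(loc)
for l,u in zip([(.12,.175),(.12,-.175),(-.12,-.175),(-.12,.175)],[(122,35),(740,157),(662,562),(22,430)]):add(l,u,.008)
for l,u in zip([(.0425,-.0625),(.0425,-.1475),(-.0425,-.1475),(-.0425,-.0625)],[(530,233),(685,262),(655,410),(502,378)]):add(l,u,.068)
im=np.array(im);md=np.array(md)
def fit(i):
    A=md[i]-md[i].mean(0);B=im[i]-im[i].mean(0)
    th=np.arctan2((A[:,0]*B[:,1]-A[:,1]*B[:,0]).sum(),(A*B).sum())
    R=np.array([[np.cos(th),-np.sin(th)],[np.sin(th),np.cos(th)]])
    t=im[i].mean(0)-R@md[i].mean(0);return th,R,t
for i in (range(4),range(4,8),range(8)):
    i=list(i);th,R,t=fit(i);r=im[i]-(md[i]@R.T+t)
    print("yaw",th,"o",t,"iso",R@[0,-.105]+t,"fan",R@[.02,.085]+t,"res mm",np.abs(r*1000).round(1).max())
print("fan direct z.192",ray(c,P(240,172),.192),"pads z.19",[ray(c,P(*u),.19) for u in((178,165),(300,185))])
a,b=[ray(c,P(*u),.11) for u in((553,308),(655,320))];print("bar",a,b,(a+b)/2,np.linalg.norm(a-b),"angle of bar vs world y",np.arctan2(-(a-b)[0],(a-b)[1]))
E
python3 meas.py
```

```text
yaw -0.19129041116084458 o [ 0.53755243 -0.04475715] iso [ 0.5175892  -0.14784192] fan [0.57334832 0.03488991] res mm 2.5
yaw -0.18708687575647023 o [ 0.53604771 -0.04367336] iso [ 0.51651798 -0.14684114] fan [0.57150849 0.03612346] res mm 3.3
yaw -0.1922404741998873 o [ 0.53706578 -0.04426627] iso [ 0.51700463 -0.14733202] fan [0.57293733 0.03534675] res mm 3.1
fan direct z.192 [0.57093706 0.03434655 0.192     ] pads z.19 [array([0.57414497, 0.06297229, 0.19      ]), array([0.56546564, 0.00662462, 0.19      ])]
bar [ 0.51742182 -0.12067213  0.11      ] [ 0.51224038 -0.17081433  0.11      ] [ 0.5148311  -0.14574323  0.11      ] 0.05040920697618418 angle of bar vs world y -0.1029695333849743
```

```bash
cat > go.py <<'E'
import sys,numpy as np
from scipy.spatial.transform import Rotation as Ro
from plant import ctrl
def to(*targets):
    s=ctrl.get_state();R=Ro.from_quat(s["tcp_rot"]);p=s["eef_pos"]
    print("t",round(s["time"],2),"p",p.round(4),"yaw",np.arctan2(*R.as_matrix()[1::-1,0]).round(4),"op",round(s["opening"],3),"F",s["contact_force"].round(1),"T",s["wrist_torque"].round(2))
    for x,y,z,yaw in targets:
        Rt=Ro.from_matrix([[np.cos(yaw),np.sin(yaw),0],[np.sin(yaw),-np.cos(yaw),0],[0,0,-1]])
        print("lin",R.inv().apply(np.array([x,y,z])-p).round(4),"rot",np.degrees((R.inv()*Rt).as_rotvec()).round(2))
if __name__=="__main__": to(*[eval(a) for a in sys.argv[1:]])
E
python3 go.py "(.216,.639,.3,1.245)" "(.5,.25,.3,.5)" "(.516,-.147,.22,-.103)"
```

```text
t 0.1 p [0.2157 0.6389 0.1923] yaw 1.245 op 0.997 F [ 0.  -0.4 -0.6] T [0.01 0.04 0.  ]
lin [-0.      0.0002 -0.1077] rot [-0.02  0.12 -0.  ]
lin [-0.2777  0.3938 -0.1073] rot [3.000e-02 1.200e-01 4.269e+01]
lin [-0.6485  0.536  -0.0265] rot [7.000e-02 1.200e-01 7.723e+01]
```

step_arm(gripper=[-1, -1, -1, -1, -1, -1, -1, -1, -1, -1, -1, -1, -1, -1, -1, -1, -1, -1, -1, -1], linear=[[0, 0, -0.06], [0, 0, -0.108], [-0.278, 0.394, -0.107], [-0.278, 0.394, -0.107], [-0.278, 0.394, -0.107], [-0.278, 0.394, -0.107], [-0.278, 0.394, -0.107], [-0.278, 0.394, -0.107], [-0.278, 0.394, -0.107], [-0.278, 0.394, -0.107], [-0.648, 0.536, -0.107], [-0.648, 0.536, -0.107], [-0.648, 0.536, -0.107], [-0.648, 0.536, -0.107], [-0.648, 0.536, -0.107], [-0.648, 0.536, -0.107], [-0.648, 0.536, -0.107], [-0.648, 0.536, -0.06], [-0.648, 0.536, -0.027], [-0.648, 0.536, -0.027]], delta_rot=[[0, 0.1, 0], [0, 0.1, 0], [0, 0.1, 43], [0, 0.1, 43], [0, 0.1, 43], [0, 0.1, 43], [0, 0.1, 43], [0, 0.1, 43], [0, 0.1, 43], [0, 0.1, 43], [0, 0.1, 77.2], [0, 0.1, 77.2], [0, 0.1, 77.2], [0, 0.1, 77.2], [0, 0.1, 77.2], [0, 0.1, 77.2], [0, 0.1, 77.2], [0, 0.1, 77.2], [0, 0.1, 77.2], [0, 0.1, 77.2]])

```text
time: 2.6
eef_pos: [0.5144, -0.1443, 0.2168]
tcp_rot: [0.999, -0.051, -0.003, -0.002]
contact_force: [1.2, 0.6, 0.6]
opening: 1.002
```

```bash
python3 - <<'E'
from h import *
from plant import ctrl
c=ctrl.read_camera("wrist");np.savez("pics/w1.npz",**c);cv2.imwrite("pics/w1.png",c["frame"][:,:,::-1])
print(np.round(c["view"],3).tolist(),proj(c,[.516,-.147,.11]))
E
python3 go.py "(.516,-.147,.081,-.103)"
```

```text
[[0.995, -0.101, -0.006, -0.525], [-0.094, -0.943, 0.319, -0.137], [-0.038, -0.317, -0.948, 0.377], [0.0, 0.0, 0.0, 1.0]] [282.42413768 199.66883765]
t 2.65 p [ 0.5158 -0.145   0.2195] yaw -0.1016 op 0.998 F [-0.2  0.1  0.3] T [-0.03 -0.03 -0.05]
lin [0.0006 0.0023 0.1385] rot [-0.13  0.08  0.08]
```

View pics/w1.png

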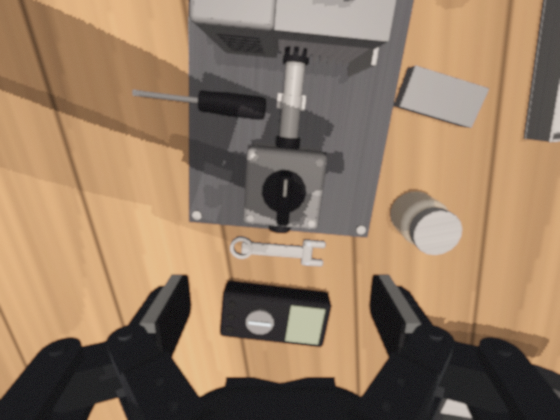

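Wrist view: isolator box corners near (249,149), (325,153), (322,230), (245,224). The bar stands vertical near column 285, and the marker line runs from (286,180) to (285,197).

```bash
python3 - <<'E'
from h import *
c=dict(np.load("pics/w1.npz"));f=c["frame"]
g=cv2.cvtColor(f,cv2.COLOR_RGB2GRAY)
m=((g<22)*255).astype(np.uint8);
for v in range(172,236,4):
    r=np.where(g[v,255:316]<18)[0]+255; print(v,r.min() if len(r) else None,r.max() if len(r) else None,len(r))
Q=[ray(c,u,.068) for u in((248,149),(326,152),(322,230),(245,225))]
print("box",np.mean(Q,0),[np.linalg.norm(Q[i]-Q[i-1]).round(4) for i in range(4)],"axis",np.arctan2(*(-(Q[0]+Q[1]-Q[2]-Q[3])[:1],(Q[0]+Q[1]-Q[2]-Q[3])[1])))
m=ray(c,(286,180),.11)-ray(c,(285,197),.11);print("mark",ray(c,(286,180),.11),np.arctan2(-m[0],m[1]))
cv2.imwrite("pics/w1c.png",cv2.resize(f[140:240,235:335,::-1],None,fx=6,fy=6,interpolation=cv2.INTER_CUBIC))
E
```

```text
172 281 287 3
176 None None 0
180 None None 0
184 None None 0
188 None None 0
192 None None 0
196 None None 0
200 None None 0
204 None None 0
208 None None 0
212 None None 0
216 None None 0
220 280 280 1
224 None None 0
228 None None 0
232 None None 0
box [ 0.51887448 -0.14936774  0.068     ] [np.float64(0.0844), np.float64(0.0809), np.float64(0.087), np.float64(0.0867)] axis [-0.13932054]
mark [ 0.52119294 -0.12834925  0.11      ] -0.15266407160342782
```

View pics/w1c.png

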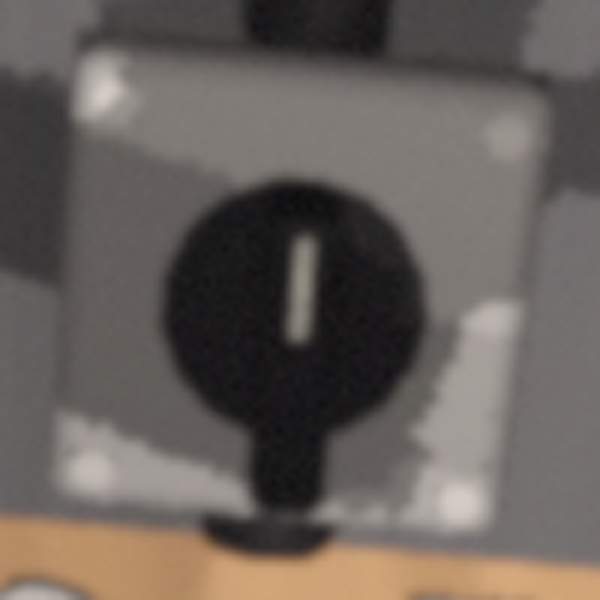

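```bash
python3 go.py "(.518,-.148,.13,-.18)" "(.518,-.148,.081,-.18)"
```

```text
t 2.65 p [ 0.5158 -0.145   0.2195] yaw -0.1016 op 0.998 F [-0.2  0.1  0.3] T [-0.03 -0.03 -0.05]
lin [0.0026 0.003  0.0895] rot [-0.13  0.09  4.49]
lin [0.0027 0.0031 0.1385] rot [-0.13  0.09  4.49]
```

step_arm(gripper=[-1, -1, -1, -1], linear=[[0.0027, 0.003, 0.045], [0.0027, 0.003, 0.09], [0.0027, 0.003, 0.09], [0.0027, 0.003, 0.09]], delta_rot=[[0, 0, 4.5], [0, 0, 4.5], [0, 0, 4.5], [0, 0, 4.5]])

```text
time: 3.15
eef_pos: [0.5208, -0.1498, 0.1337]
tcp_rot: [0.996, -0.09, 0.003, 0.0]
contact_force: [0.2, 1.0, 0.8]
opening: 1.001
```

```bash
python3 go.py "(.518,-.148,.081,-.18)"
```

```text
t 3.15 p [ 0.5208 -0.1498  0.1337] yaw -0.1804 op 1.001 F [0.2 1.  0.8] T [ 0.01  0.   -0.06]
lin [-0.0034 -0.0012  0.0527] rot [ 0.01 -0.33 -0.02]
```

step_arm(gripper=[-1, -1, -1, -1], linear=[[-0.002, -0.001, 0.025], [-0.002, -0.001, 0.05], [-0.002, -0.001, 0.05], [-0.002, -0.001, 0.05]], delta_rot=[[0, 0, 0], [0, 0, 0], [0, 0, 0], [0, 0, 0]], grip_force=40)

```text
time: 3.65
eef_pos: [0.5191, -0.1486, 0.0834]
tcp_rot: [0.996, -0.09, 0.003, 0.0]
contact_force: [-0.5, -0.3, 0.5]
opening: 1.001
```

```bash
python3 go.py "(.518,-.148,.081,-.18)"; python3 - <<'E'
from h import *
from plant import ctrl
c=ctrl.read_camera("wrist");cv2.imwrite("pics/w2.png",c["frame"][:,:,::-1])
E
python3 go.py "(.518,-.148,.081,-.18)"
```

```text
t 3.65 p [ 0.5191 -0.1486  0.0834] yaw -0.1808 op 1.001 F [-0.5 -0.3  0.5] T [ 0.03 -0.03  0.01]
lin [-0.0012 -0.0004  0.0024] rot [ 0.01 -0.32 -0.05]
t 3.7 p [ 0.519  -0.1486  0.0833] yaw -0.1809 op 0.999 F [-0.   0.5  0.6] T [-0.01  0.01 -0.  ]
lin [-0.0011 -0.0004  0.0023] rot [ 0.01 -0.33 -0.05]
```

View pics/w2.png

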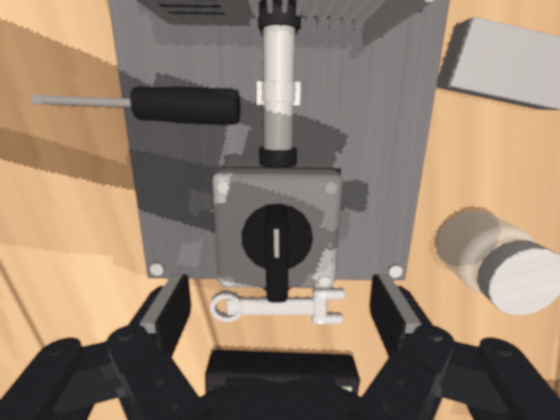

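Bar is vertical at column 277, between fingers centred near 280. Checking the along-bar position by projection.

```bash
python3 - <<'E'
from h import *
from plant import ctrl
c=ctrl.read_camera("wrist")
print(proj(c,[.519,-.1486,.11]),proj(c,[.519,-.1486,.083]))
Q=[ray(c,u,.068) for u in((213,170),(341,169),(338,289),(218,287))];print(np.mean(Q,0))
print(ray(c,(277,296),.11), ray(c,(277,228),.11),ray(c,(277,237),.074))
E
```

```text
[279.71468505 264.21714131] [279.50309194 243.57464073]
[ 0.51803632 -0.14722044  0.068     ]
[ 0.51386177 -0.16817912  0.11      ] [ 0.52141993 -0.12741017  0.11      ] [ 0.51753447 -0.14772834  0.074     ]
```

step_arm(gripper=[-1, 1, 1, 1, 1, 1, 1, 1], linear=[[-0.001, -0.0015, 0.001], [-0.001, -0.0015, 0.001], [-0.001, -0.0015, 0.001], [-0.001, -0.0015, 0.001], [-0.001, -0.0015, 0.001], [-0.001, -0.0015, 0.001], [-0.001, -0.0015, 0.001], [-0.001, -0.0015, 0.001]], delta_rot=[[0, 0, 0], [0, 0, 0], [0, 0, 0], [0, 0, 0], [0, 0, 0], [0, 0, 0], [0, 0, 0], [0, 0, 0]], grip_force=40)

```text
time: 4.75
eef_pos: [0.5165, -0.1461, 0.0795]
tcp_rot: [0.996, -0.09, 0.001, -0.001]
contact_force: [-0.5, 0.7, 0.5]
opening: 0.002
```

```bash
python3 go.py
```

```text
t 4.75 p [ 0.5165 -0.1461  0.0795] yaw -0.181 op 0.002 F [-0.5  0.7  0.5] T [-0.02  0.01 -0.02]
```

```bash
python3 - <<'E'
from h import *
from plant import ctrl
c=ctrl.read_camera("wrist")
d=ctrl.read_camera("scene")["frame"][190:290,170:270,::-1]
cv2.imwrite("pics/w3.png",np.hstack([cv2.resize(c["frame"][120:,100:460,::-1],(480,400)),cv2.resize(d,(320,400),interpolation=cv2.INTER_CUBIC)]))
E
python3 go.py
```

```text
t 4.85 p [ 0.5165 -0.1461  0.0795] yaw -0.1809 op -0.003 F [-0.2  0.6 -0.2] T [-0.04  0.01  0.  ]
```

View pics/w3.png

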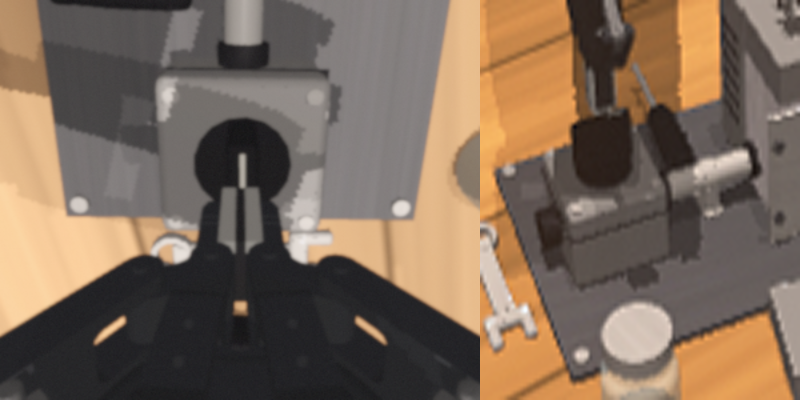

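Wrist picture: the fingers are shut (pads at columns 220–263, tips at row 188), yet the handle's marker is unobstructed at (242,155–188) and the reported opening is 0. So the bar isn't between the pads. I'll look with boosted contrast and projected reference points.

```bash
python3 - <<'E'
from h import *
from plant import ctrl
s=ctrl.get_state();p=s["eef_pos"]
c=ctrl.read_camera("wrist");d=ctrl.read_camera("scene")
np.savez("pics/w4.npz",**c);np.savez("pics/s4.npz",**d)
lut=(255*(np.arange(256)/255)**.45).astype(np.uint8)
out=[]
for k,(u0,v0,w,h,S) in ((c,(200,170,160,160,2.5*1)),(d,(170,170,80,120,5))):
    im=cv2.resize(lut[k["frame"]][v0:v0+h,u0:u0+w,::-1],None,fx=S,fy=S,interpolation=cv2.INTER_CUBIC)
    for q,col in ((p,(0,0,255)),([.518,-.147,.11],(0,255,0)),([.5225,-.1225,.11],(255,0,0)),([.5135,-.1715,.11],(255,0,0))):
        x=(proj(k,q)-[u0,v0]+.5)*S;cv2.circle(im,tuple(int(a) for a in x),4,col,1)
        print(proj(k,q).round(0),end=" ")
    out.append(cv2.copyMakeBorder(im,0,600-im.shape[0],0,0,0))
cv2.imwrite("pics/w4.png",np.hstack(out))
E
```

```text
[280. 244.] [283. 269.] [283. 225.] [282. 308.] [209. 227.] [208. 218.] [217. 216.] [199. 221.]
```

View pics/w4.png

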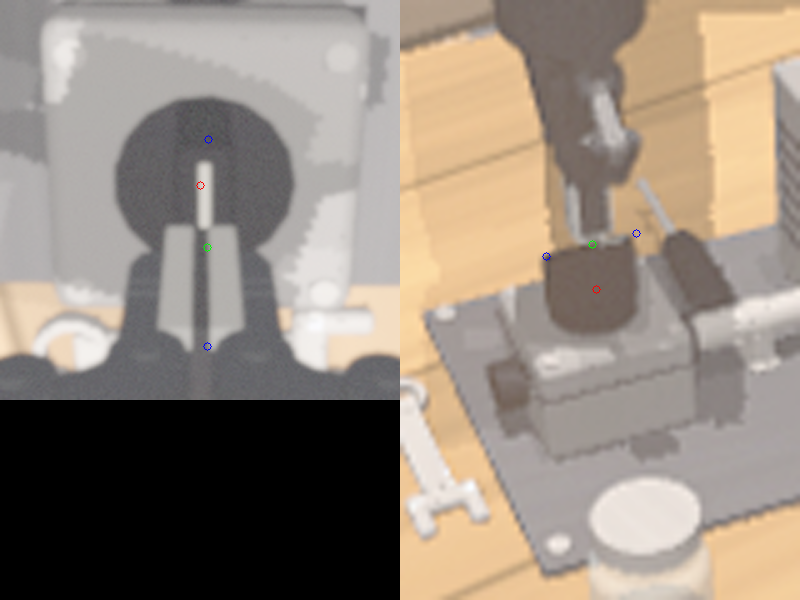

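The fingers closed with their tips above the bar. In the scene view they end at the bar's top edge (590,243), while the reported TCP projects about 9 px lower (red). So the real tips sit roughly 30 mm behind the reported TCP. I'll open, go lower and close again, watching force.

step_arm(gripper=[-1, -1, -1, -1, -1, -1, -1, -1, -1, -1], linear=[[0, 0, 0], [0, 0, 0], [0, 0, 0], [0, 0, 0], [0, 0, 0], [0, 0, 0], [0, 0, 0.006], [0, 0, 0.012], [0, 0, 0.012], [0, 0, 0.012]], delta_rot=[[0, 0, 0], [0, 0, 0], [0, 0, 0], [0, 0, 0], [0, 0, 0], [0, 0, 0], [0, 0, 0], [0, 0, 0], [0, 0, 0], [0, 0, 0]])

```text
time: 6.2
eef_pos: [0.5165, -0.1461, 0.0674]
tcp_rot: [0.996, -0.09, 0.001, -0.001]
contact_force: [0.1, 0.1, -0.3]
opening: 1.0
```

```bash
python3 - <<'E'
from h import *
from plant import ctrl
s=ctrl.get_state();p=s["eef_pos"]; print(p,s["opening"],s["contact_force"])
c=ctrl.read_camera("wrist");d=ctrl.read_camera("scene")
lut=(255*(np.arange(256)/255)**.45).astype(np.uint8)
out=[]
for k,(u0,v0,w,h,S) in ((c,(130,150,300,240,1.5)),(d,(165,160,85,120,4))):
    im=cv2.resize(lut[k["frame"]][v0:v0+h,u0:u0+w,::-1],None,fx=S,fy=S,interpolation=cv2.INTER_CUBIC)
    for q,col in ((p,(0,0,255)),([.518,-.147,.11],(0,255,0))):
        x=(proj(k,q)-[u0,v0]+.5)*S;cv2.circle(im,tuple(int(a) for a in x),3,col,1)
    out.append(cv2.copyMakeBorder(im,0,480-im.shape[0],0,0,0))
cv2.imwrite("pics/w5.png",np.hstack(out))
E
```

```text
[ 0.51646987 -0.14608497  0.06740487] 0.9995775689267021 [ 0.05011319  0.14915965 -0.28116819]
```

View pics/w5.png

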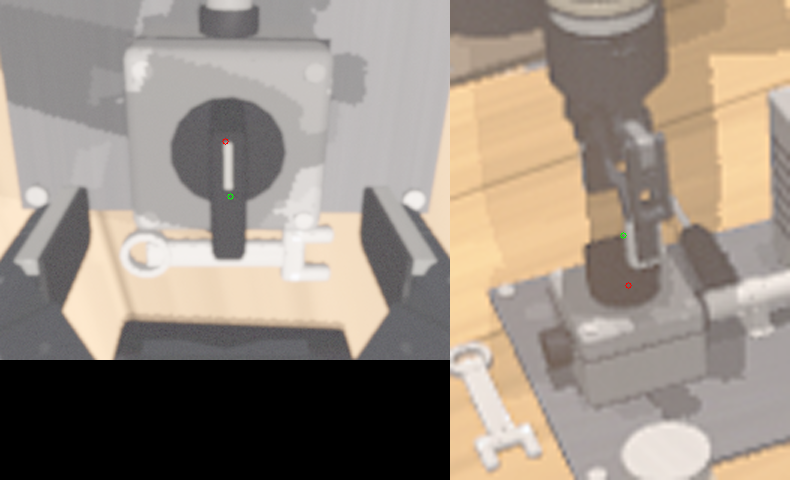

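Fingers are now open astride the bar. The +x fingertip is at scene (214,225.5), and the tips in the wrist view are near rows 275–290. Next, triangulate the tip.

```bash
python3 - <<'E'
from h import *
from plant import ctrl
c=ctrl.read_camera("wrist");d=dict(np.load("pics/s4.npz"))
# wrist zoom: pad face far corner (368,188), outer (428,210), left (88,188),(20,265)
W=lambda u,v:(130+u/1.5,150+v/1.5)
for dy in (-.03,-.02,-.01,0,.01):
  for z in (.07,.085,.1,.115):
    # jaw axis direction yaw -.18
    X=np.array([np.cos(-.18),np.sin(-.18)]);Y=np.array([np.sin(.18),np.cos(.18)])
    q=np.array([.5165,-.1461])+X*.0425+Y*dy
    q=[*q,z];print(dy,z,"wrist",proj(c,q).round(0),"scene",proj(d,q).round(1))
print("obs wrist R",W(368,188),W(390,280),"scene (213.7,225.5)")
E
```

```text
-0.03 0.07 wrist [345. 287.] scene [203.4 241.9]
-0.03 0.085 wrist [350. 301.] scene [203.  237.4]
-0.03 0.1 wrist [355. 317.] scene [202.5 232.7]
-0.03 0.115 wrist [362. 335.] scene [202.  228.1]
-0.02 0.07 wrist [346. 274.] scene [207.1 240.9]
-0.02 0.085 wrist [351. 287.] scene [206.7 236.4]
-0.02 0.1 wrist [357. 301.] scene [206.2 231.8]
-0.02 0.115 wrist [363. 319.] scene [205.8 227.1]
-0.01 0.07 wrist [347. 260.] scene [210.7 239.9]
-0.01 0.085 wrist [352. 272.] scene [210.3 235.4]
-0.01 0.1 wrist [358. 286.] scene [209.9 230.8]
-0.01 0.115 wrist [365. 302.] scene [209.5 226.1]
0 0.07 wrist [348. 245.] scene [214.3 238.9]
0 0.085 wrist [353. 256.] scene [214.  234.4]
0 0.1 wrist [360. 269.] scene [213.6 229.8]
0 0.115 wrist [367. 284.] scene [213.2 225.1]
0.01 0.07 wrist [349. 230.] scene [217.9 238. ]
0.01 0.085 wrist [355. 240.] scene [217.6 233.4]
0.01 0.1 wrist [361. 252.] scene [217.2 228.8]
0.01 0.115 wrist [369. 266.] scene [216.9 224.2]
obs wrist R (375.33333333333337, 275.3333333333333) (390.0, 336.66666666666663) scene (213.7,225.5)
```

Consistent: open tips are about 48 mm and shut tips about 36 mm behind the reported TCP, with no lateral offset. I'll go down another 20 mm, so the shut tips come to about 84 mm, then close.

step_arm(gripper=[-1, -1, -1, -1, 1, 1, 1, 1, 1, 1, 1], linear=[[0.001, 0.001, 0.007], [0.001, 0.001, 0.014], [0.001, 0.001, 0.02], [0.001, 0.001, 0.02], [0.001, 0.001, 0.02], [0.001, 0.001, 0.02], [0.001, 0.001, 0.02], [0.001, 0.001, 0.02], [0.001, 0.001, 0.02], [0.001, 0.001, 0.02], [0.001, 0.001, 0.02]], delta_rot=[[0, 0, 0], [0, 0, 0], [0, 0, 0], [0, 0, 0], [0, 0, 0], [0, 0, 0], [0, 0, 0], [0, 0, 0], [0, 0, 0], [0, 0, 0], [0, 0, 0]], grip_force=40)

```text
time: 7.72
eef_pos: [0.5173, -0.1473, 0.0478]
tcp_rot: [0.996, -0.09, 0.001, -0.0]
contact_force: [-2.0, 0.4, 3.9]
opening: 0.144
```

```bash
python3 go.py
```

```text
t 7.72 p [ 0.5173 -0.1473  0.0478] yaw -0.1808 op 0.144 F [-2.   0.4  3.9] T [ 0.12  0.25 -0.02]
```

Bar gripped (opening matches 13 mm). Now the quarter turn anticlockwise, which is negative about tool z.

step_arm(gripper=[1, 1, 1, 1, 1, 1, 1, 1, 1, 1, 1, 1, 1, 1, 1], linear=[[0, 0, 0], [0, 0, 0], [0, 0, 0], [0, 0, 0], [0, 0, 0], [0, 0, 0], [0, 0, 0], [0, 0, 0], [0, 0, 0], [0, 0, 0], [0, 0, 0], [0, 0, 0], [0, 0, 0], [0, 0, 0], [0, 0, 0]], delta_rot=[[0, 0, -7], [0, 0, -14], [0, 0, -21], [0, 0, -28], [0, 0, -35], [0, 0, -42], [0, 0, -49], [0, 0, -56], [0, 0, -63], [0, 0, -70], [0, 0, -77], [0, 0, -82], [0, 0, -87], [0, 0, -87], [0, 0, -87]])

```text
time: 9.6
eef_pos: [0.5157, -0.1483, 0.0478]
tcp_rot: [0.784, 0.621, -0.001, -0.001]
contact_force: [-6.4, -3.5, 6.6]
opening: 0.146
```

```bash
python3 go.py
```

```text
t 9.6 p [ 0.5157 -0.1483  0.0478] yaw 1.3391 op 0.146 F [-6.4 -3.5  6.6] T [-0.39  1.1   0.16]
```

step_arm(gripper=[1, 1, -1, -1, -1, -1, -1, -1, -1, -1, -1, -1, -1], linear=[[0, 0, 0], [0, 0, 0], [0, 0, 0], [0, 0, 0], [0, 0, 0], [0, 0, 0], [0, 0, 0], [0, 0, -0.03], [0, 0, -0.08], [0, 0, -0.13], [0, 0, -0.19], [0, 0, -0.24], [0, 0, -0.24]], delta_rot=[[0, 0, -2.5], [0, 0, -2.5], [0, 0, -2.5], [0, 0, -2.5], [0, 0, -2.5], [0, 0, -2.5], [0, 0, -2.5], [0, 0, -2.5], [0, 0, -2.5], [0, 0, -2.5], [0, 0, -2.5], [0, 0, -2.5], [0, 0, -2.5]])

```text
time: 11.22
eef_pos: [0.5194, -0.1485, 0.2939]
tcp_rot: [0.771, 0.637, 0.003, 0.005]
contact_force: [0.4, 0.1, -0.1]
opening: 0.999
```

```bash
python3 go.py "(.572,.0352,.28,1.379)"
```

```text
t 11.22 p [ 0.5194 -0.1485  0.2939] yaw 1.3813 op 0.999 F [ 0.4  0.1 -0.1] T [ 0.04 -0.02  0.02]
lin [0.1904 0.0169 0.0137] rot [0.7  0.11 0.13]
```

step_arm(gripper=[-1, -1, -1, -1, -1, -1, -1], linear=[[0.05, 0.005, 0], [0.1, 0.01, 0], [0.15, 0.015, 0.01], [0.19, 0.017, 0.014], [0.19, 0.017, 0.014], [0.19, 0.017, 0.014], [0.19, 0.017, 0.014]], delta_rot=[[0.3, 0, 0], [0.6, 0, 0], [0.6, 0, 0], [0.6, 0, 0], [0.6, 0, 0], [0.6, 0, 0], [0.6, 0, 0]])

```text
time: 12.1
eef_pos: [0.5694, 0.0348, 0.2736]
tcp_rot: [0.771, 0.636, -0.003, -0.004]
contact_force: [0.3, -0.9, -0.2]
opening: 1.0
```

```bash
python3 go.py "(.572,.0352,.2,1.379)"; python3 - <<'E'
from h import *
from plant import ctrl
c=ctrl.read_camera("wrist");d=ctrl.read_camera("scene")
np.savez("pics/w6.npz",**c)
print(proj(c,[.572,.0352,.192]),proj(c,[.572+.19*.033,.0352+.033,.19]),proj(c,[.572-.19*.033,.0352-.033,.19]))
lut=(255*(np.arange(256)/255)**.6).astype(np.uint8)
a=lut[c["frame"]][:,:,::-1]; b=cv2.resize(lut[d["frame"]][160:300,165:245,::-1],(240,420),interpolation=cv2.INTER_CUBIC)
cv2.imwrite("pics/w6.png",np.hstack([a,b]))
E
```

```text
t 12.1 p [0.5694 0.0348 0.2736] yaw 1.3796 op 1.0 F [ 0.3 -0.9 -0.2] T [ 0.04 -0.01  0.02]
lin [0.0008 0.0032 0.0735] rot [-0.55 -0.05  0.04]
[281.65084997 208.98895068] [319.71694225 208.17259041] [243.54736241 208.42205528]
```

View pics/w6.png

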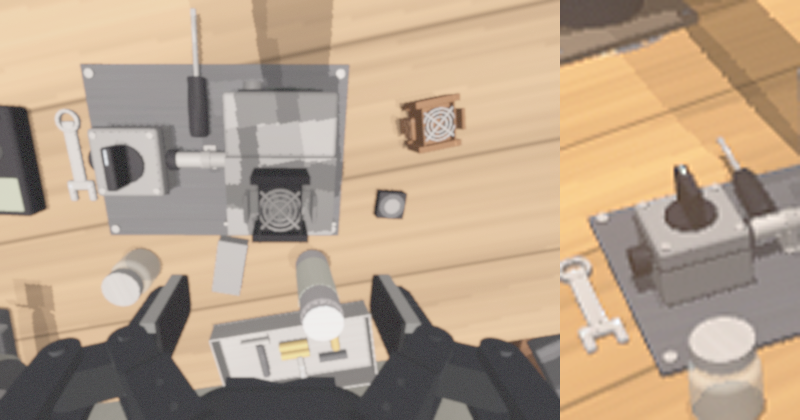

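Wrist view: the switch bar now lies along console x (column 116), so it's off. The cassette is at (280,207), pads at about 247 and 315, within 2 px of prediction. The brown look-alike is well away at (435,123). Descending.

step_arm(gripper=[-1, -1, -1, -1, -1, -1], linear=[[0, 0.0015, 0.04], [0, 0.0015, 0.08], [0, 0.0015, 0.12], [0, 0.0015, 0.14], [0, 0.0015, 0.14], [0, 0.0015, 0.14]], delta_rot=[[0, 0, 0], [0, 0, 0], [0, 0, 0], [0, 0, 0], [0, 0, 0], [0, 0, 0]])

```text
time: 12.95
eef_pos: [0.5712, 0.0357, 0.1358]
tcp_rot: [0.771, 0.637, -0.001, -0.003]
contact_force: [-0.1, 0.2, 0.5]
opening: 1.0
```

```bash
python3 go.py "(.571,.0345,.117,1.379)"; python3 - <<'E'
from h import *
from plant import ctrl
c=ctrl.read_camera("wrist");d=ctrl.read_camera("scene")
print(proj(c,[.571,.0345,.192]))
lut=(255*(np.arange(256)/255)**.6).astype(np.uint8)
a=lut[c["frame"]][:,:,::-1]; b=cv2.resize(lut[d["frame"]][130:270,230:310,::-1],(240,420),interpolation=cv2.INTER_CUBIC)
cv2.imwrite("pics/w7.png",np.hstack([a,b]))
E
```

```text
t 12.95 p [0.5712 0.0357 0.1358] yaw 1.3809 op 1.0 F [-0.1  0.2  0.5] T [ 0.03 -0.04 -0.  ]
lin [-0.0012  0.0002  0.0188] rot [-0.34 -0.08  0.11]
[279.32152759 295.93036418]
```

View pics/w7.png

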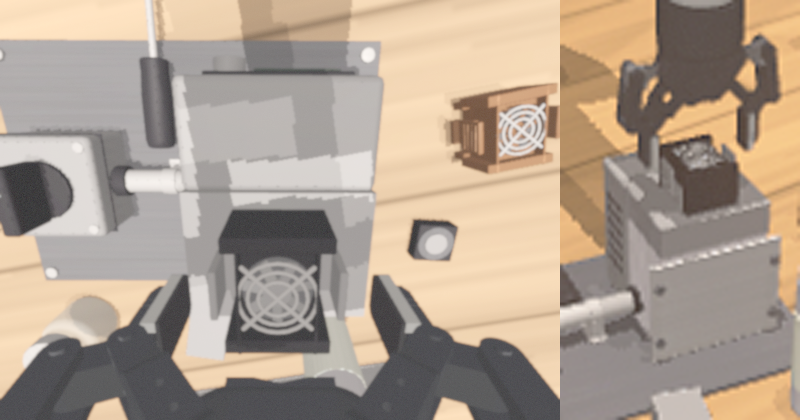

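Both fingers sit symmetrically astride the cassette (centre (277,297)). Going down the last 18 mm, then pinching.

step_arm(gripper=[-1, -1, -1, -1, 1, 1, 1, 1, 1, 1, 1], linear=[[-0.001, 0, 0.006], [-0.001, 0, 0.012], [-0.001, 0, 0.018], [-0.001, 0, 0.018], [-0.001, 0, 0.018], [-0.001, 0, 0.018], [-0.001, 0, 0.018], [-0.001, 0, 0.018], [-0.001, 0, 0.018], [-0.001, 0, 0.018], [-0.001, 0, 0.018]], delta_rot=[[-0.3, 0, 0], [-0.3, 0, 0], [-0.3, 0, 0], [-0.3, 0, 0], [-0.3, 0, 0], [-0.3, 0, 0], [-0.3, 0, 0], [-0.3, 0, 0], [-0.3, 0, 0], [-0.3, 0, 0], [-0.3, 0, 0]], grip_force=45)

```text
time: 14.42
eef_pos: [0.5708, 0.0348, 0.1181]
tcp_rot: [0.771, 0.637, 0.0, -0.001]
contact_force: [-1.6, -0.8, 6.1]
opening: 0.608
```

```bash
python3 go.py
```

```text
t 14.43 p [0.5708 0.0348 0.1181] yaw 1.3812 op 0.608 F [-1.6 -0.8  6.1] T [-0.09  0.23 -0.  ]
```

step_arm(gripper=[1, 1, 1, 1, 1], linear=[[0, 0, -0.002], [0, 0, -0.004], [0, 0, -0.006], [0, 0, -0.008], [0, 0, -0.008]], delta_rot=[[0, 0, 0], [0, 0, 0], [0, 0, 0], [0, 0, 0], [0, 0, 0]])

```text
time: 15.05
eef_pos: [0.5695, 0.0351, 0.1238]
tcp_rot: [0.771, 0.637, -0.001, -0.002]
contact_force: [0.1, -0.4, -1.8]
opening: 0.608
```

```bash
python3 go.py
```

```text
t 15.05 p [0.5695 0.0351 0.1238] yaw 1.3811 op 0.608 F [ 0.1 -0.4 -1.8] T [ 0.04 -0.01  0.  ]
```

The force is just the cassette's weight (−1.8 N), with no hook resistance. Lifting on to about 10 cm.

step_arm(gripper=[1, 1, 1, 1, 1, 1, 1, 1, 1, 1], linear=[[0, 0, -0.012], [0, 0, -0.025], [0, 0, -0.04], [0, 0, -0.055], [0, 0, -0.07], [0, 0, -0.083], [0, 0, -0.093], [0, 0, -0.093], [0, 0, -0.093], [0, 0, -0.093]], delta_rot=[[0, 0, 0], [0, 0, 0], [0, 0, 0], [0, 0, 0], [0, 0, 0], [0, 0, 0], [0, 0, 0], [0, 0, 0], [0, 0, 0], [0, 0, 0]])

```text
time: 16.3
eef_pos: [0.5693, 0.035, 0.2158]
tcp_rot: [0.771, 0.637, -0.001, -0.003]
contact_force: [0.3, -0.1, -1.4]
opening: 0.609
```

```bash
python3 go.py; python3 - <<'E'
from h import *
from plant import ctrl
c=ctrl.read_camera("wrist");d=ctrl.read_camera("scene")
lut=(255*(np.arange(256)/255)**.6).astype(np.uint8)
a=lut[c["frame"]][200:,130:430,::-1]; b=cv2.resize(lut[d["frame"]][80:290,160:360,::-1],None,fx=2.4,fy=2.4,interpolation=cv2.INTER_CUBIC)
a=cv2.copyMakeBorder(a,0,b.shape[0]-a.shape[0],0,0,0)
cv2.imwrite("pics/w8.png",np.hstack([a,b]))
E
python3 go.py
```

```text
t 16.3 p [0.5693 0.035  0.2158] yaw 1.3811 op 0.609 F [ 0.3 -0.1 -1.4] T [-0.01 -0.03 -0.06]
t 16.4 p [0.5695 0.035  0.2161] yaw 1.3811 op 0.609 F [-0.3 -0.7 -1.9] T [-0.01  0.02  0.04]
```

View pics/w8.png

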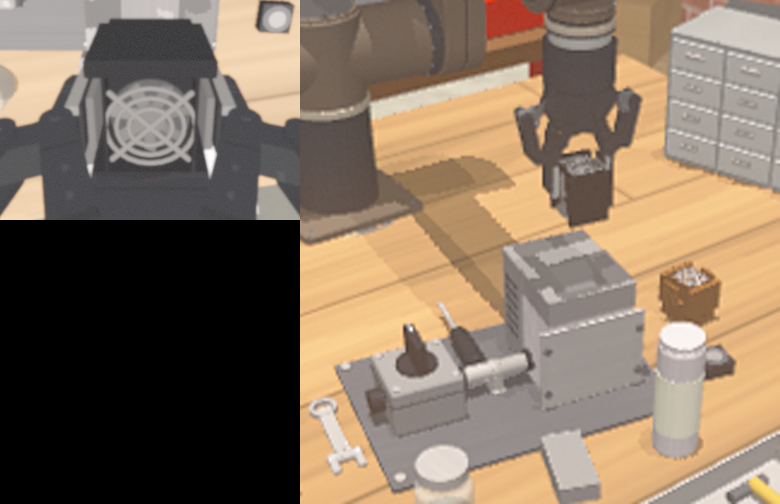

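The cassette is out, held level by the pads on both catches, about 10 cm above the inverter (TCP rose 98 mm). The switch bar is off, and the bystanders are where they were. One more settling step, then hand in.

step_arm(gripper=[1, 1, 1, 1], linear=[[0, 0, 0], [0, 0, 0], [0, 0, 0], [0, 0, 0]], delta_rot=[[0, 0, 0], [0, 0, 0], [0, 0, 0], [0, 0, 0]])

```text
time: 16.9
eef_pos: [0.5698, 0.035, 0.2168]
tcp_rot: [0.771, 0.637, -0.001, -0.002]
contact_force: [0.3, -0.4, -1.0]
opening: 0.606
```

```bash
python3 go.py; python3 -c "
from plant import ctrl
print(abs(ctrl.get_state()['dq']).max()); print(ctrl.sign_off())"
```

```text
t 16.9 p [0.5698 0.035  0.2168] yaw 1.3812 op 0.606 F [ 0.3 -0.4 -1. ] T [-0.   -0.01  0.02]
0.002221331993022764
the job is handed in; nothing more can be done
None
```

I switched the console off, then pinched the cassette's catches and lifted it out. It is now held level and still about 10 cm above the inverter. I handed the job in at 16.9 s, and no verdict was reported.

**Last checks**
- **Switch:** the last pictures show the bar along the console's x, which is off. The hand turned it about 89.5° in all.
- **Cassette:** it came free without resistance from the hooks. The tool rose 98 mm, the steady load was roughly 1–2 N (about the cassette's weight), and the arm was nearly still (0.002 rad/s at most).
- **Other things:** those in the last picture look unmoved, as does the brown look-alike. The multimeter is out of that frame; I never went near it.

**What disagreed or went over**
- **First grip missed:** the fingers closed above the switch bar. The pictures put the real fingertips about 36 mm behind the reported TCP, so I went correspondingly lower for both grips.
- **Grip opening:** at the pinch it read 0.61, about 52 mm if linear, against the 55–56 mm expected. The scale may not be linear. I could not read the catch travel directly; I infer it from the free release and the last picture.
- **Picture budget:** I viewed 12 pictures, two past the budget of 10.

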